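# Unbolt and raise the cold frame's counterweighted lid

### The job

Air the seedlings: with the fingertips, push the knob of the bolt on the cold frame's right-hand side all the way outward, off the lid, then push the lid up by the lip along its front edge until its counterweights take over and it stays open by itself against its stop. Only push with the fingers: do not grip, force or fling the lid or the bolt, keep the rest of the arm off the cold frame, and leave the pots, bottles, tin and trowel around it where they are.

Things in the scene. Friction and masses are not known exactly. Their poses are not given: they have to be found in the camera images.
- frame: fixed sloping timber box 340 mm wide (y), 200 deep (x); front board 127 mm tall, outer face at x=-100, facing the robot; rear 144. Origin: centre of underside; x to the rear, y left, z up. Lid shut: hinge (101,0,142) mm, lip centre (-127,0,136), knob (-70,-192,192) with the bolt at 0. The bolt's timber cleat on the right wall spans x -97..-32, y -170..-246, top about 143 mm up.
- lid_hinge (a point): middle of the lid's hinge axis, 142 mm above the table along the rear top edge of the cold frame; the axis is the frame's y axis; its axes are parallel to the frame's.
- lip (a point): middle of the lip, on the axis of the smooth round metal nosing (18 mm across, 330 mm long) along the lid's front edge, 228 mm from the hinge axis; moves with the lid (own x from lip to hinge, y left along the lip, z out of the lid's top). It overhangs the front board by 35 mm with free space below, so tilted fingers reach under it from the front. Shut, the lid slopes 0.095 rad down to the front.
- bolt_knob (a point): centre of the bolt's black ball knob, 18 mm across, on a 7 mm stem; moves with the bolt. 192 mm above the table, 42 mm above the lid's top, 27 mm above the tops of the two 9 mm thick steel guides standing 14 mm to its inner (lid) and 44 mm to its outer side (bolt at 0). Own axes: those of the shut lid, y left, z square to the slope.
- lid (a joint): lid angle, rad: 0 shut, grows as the lip rises and swings back, 1.80 at the open stop (a little past upright, lip 365 mm up). Timber and clear glazing, two steel counterweights on cranked arms behind the hinge: it falls shut below the balance point at 0.75 rad (lip 293 mm up), beyond it swings on to the stop by itself, damped (under 2 rad/s). Takes 1 to 2 N at the lip.
- bolt (a joint): how far the bolt is drawn, m: 0 to 0.008 at the start, its 10 mm steel rod then lying over the lid's right edge and holding it down; 0.034 fully drawn (stop). Slides level to the frame's -y (outward, to the right) with about 2 N of friction, stays where left, frees the lid from 0.020 on.
- pot_a: bystander: cut clear drink bottle used as a seedling pot, yellow tape band, dark compost, red cap near the foot; 88 mm across, 185 mm tall plus a soft-green seedling of 60 mm; origin at the centre of its underside, z up. Loose.
- pot_b: bystander: as pot_a, with a pink tape band; 88 mm across, 185 mm tall plus seedling; origin at the centre of its underside. Loose.
- glass_bottle: bystander: empty clear glass bottle, dark red band on its neck; 76 mm across, 222 mm tall; origin at the centre of its underside. Loose.
- clay_pot: bystander: small terracotta pot with compost and a seedling; 74 mm across the rim, 75 mm tall plus 55 mm of seedling; origin at the centre of its underside. Loose.
- trowel: bystander: hand trowel lying flat, wooden handle 26 mm thick (towards its own -x), steel blade 60 mm wide (towards +x); 312 mm long in all, from -145 to +167 mm along its x; origin on the table under the neck. Loose.
- sprayer: bystander: white spray bottle with a green trigger head; 72 mm across, 178 mm tall; nozzle towards its -x; origin at the centre of its underside. Loose.
- label_tin: bystander: steel tin of plant labels, 72 mm across, 85 mm tall, labels up to 160 mm; origin at the centre of its underside. Loose.

How it is judged:
By the outcome, as a careful person would: the job done as asked, in the order asked, and still so for the second after the job is handed in, with the robot touching nothing.
It also fails if it takes over 51 s, if anything falls off the work surface, if the arm or the gripper's body presses on something with over 40 N, if the wrist force passes 120 N, or if a joint passes its speed limit or range.

### The arm

A 7-joint arm with a two-finger parallel gripper is mounted at the origin on the work surface. World frame = base frame: x ahead of the robot, y to its left, z up, the work surface at z = 0. Lengths are in m, angles in rad, forces in N, time in s.
With the tool pointing down it reaches from about 0.4 to 0.85 m from the base axis. Payload 4.5 kg.
Tool frame: the origin (TCP) lies on the centre line of the jaws, within the pads' length; the fingertips stand ahead of it and the grasp point (between the pads) lies 3 mm ahead of it (r.finger_overhang is the z of the fingertips in the tool frame, in m); z points along the fingers, y is the direction in which the jaws open and shut (so a half turn about z gives the same grasp; the last joint's range is limited). The gripper opens to 88 mm and grips with 3 to 60 N. Pads are 18 mm wide; open, the fingers measure 123 mm over their backs; the gripper's body (75 mm by 187 mm) begins 45 mm behind the grasp point.
Start: joints at [-1.07, 0.689, -0.195, 1.565, 0.157, 0.902, -0.215], TCP at [0.281, 0.558, 0.261] pointing down, gripper open.
Joint ranges: [-3.01, 3.01], [-0.46, 2.08], [-1.47, 1.51], [0.13, 2.56], [-1, 4.14], [0.04, 2.09], [-2.66, 2.66]. Speed limits (rad/s): [2.57, 2.57, 3.14, 3.14, 3.14, 3.14, 3.14].

### API

Orientations are given as a unit quaternion [x, y, z, w].
In Python, from plant import get_state, snapshot, camera_model, workorder, boxes_of, mark_of, r gives the robot as it stands.
- The arm moves only by the tool jog_arm, never from a script. Its argument "rows" is a list of rows, each a list of 2 entries, a list of its own where there are three numbers: the shift along the tool's x, y, z normalised to -1 to 1, where 1 is 75 cm, then the turn about the tool's z normalised to -1 to 1, where 1 is 2 rad. A call has 1 to 20 rows; each row is the pose to reach, as a shift and turn from the pose commanded when the call began, along the tool's axes at that moment; what a row does not reach only later rows make up. A row lasts 1/12 s, in which the tool goes at most 41.7 mm and 7.16 degrees, less where a joint would pass 70% of its speed; a pose out of reach is approached as far as the arm can. A call with a number of a shift or a turn outside -1 to 1 is refused whole. A call with a gripper value outside its range is refused whole. "gripper" is the finger opening in mm, from 0 to 88.1, set as the call begins (left out, the last holds). The fingers move at their own pace and stop on an object; "newtons" is the grip in N (left out, the last holds). Time passes only in rows, so rows that repeat a pose let the fingers close. It gives the time, the measured TCP pose, the force and the opening at its end, in the units of the state.
- get_state(): the state, without advancing time (a new reading comes with each control period).
- snapshot(name): name is "side" or "top" or "wrist"; returns the picture (420x560x3 uint8, red, green, blue); there is no depth.
- camera_model(name): a dict with "mtx" (3x3 intrinsics, pixels), "extrinsics" (4x4, takes a point from camera to world coordinates); the wrist camera has in their place "T_tool_cam" (4x4, takes a point from camera to tool coordinates, whose origin is the TCP and whose axes are the flange's). Camera axes: x right, y up, looking along -z (the intrinsics and any distortion apply to the point x, -y, -z); pixel columns grow to the right and rows downward; lengths in m; the calibration is good to about 2 mm. A picture is of the moment at which its call begins: read the wrist's pose just before it. camera_model takes no time and is no camera call.
- workorder.finish_job(): hands the job in, once; it reports no verdict.
Trained networks look in the newest picture that a camera, given by its name, has taken for a name from the list of things; names that differ only in an ending like _2 or _b are one class to them, and where a whole thing is asked for, a point or a joint stands for the part that bears it (a point fixed in the world has none). Each returns a list of dicts, best first, with "p" (0 to 1); they miss things now and then, are a little off and sometimes report something else, mostly with a low value. They report only what shows in the picture. A call takes as long as a camera call.
- boxes_of(thing, camera): "rect" ([left, top, right, bottom] in pixels, round what is visible of it).
- mark_of(thing, camera): "pixel" ([row, column] in pixels: a listed point, or the origin of a listed thing).
The state is a dict: "clock": time; "q": joint angles; "qd": joint speeds; "joint_torque": joint torques, N m; "tool_pos": TCP position; "eef_rot": TCP orientation; "contact_force": force on the tool from outside, world axes, zero at the start; "moment": the same for the moment, N m; "opening": opening from 0.0 (shut) to 1.0 (fully open).
Only numpy, scipy, OpenCV 4.12 (cv2) and the standard library are available. Lean on these libraries where they do the work, as an engineer would, in place of code of your own. Each camera call takes 0.05 s, during which the arm holds its last target.

## Working session

There is one attempt and no reset: what is moved stays moved. The work goes in short steps, Python scripts to look and compute and a tool call to move; the robot and the scene stay as the last step left them, time stands still between calls to the robot, and variables do not carry over. Pictures are saved under pics/ and viewed, and the job is handed in when it is done.

Besides the shell and the picture viewer there is one more tool, called as name([rows], argument=value, ...), one row to a line, values as JSON. jog_arm: Moves the arm, as the interface text tells. Scaled input: -1 to 1 covers 75 cm each way for a shift and 2 rad each way for a turn. Its arguments: {"type":"object","properties":{"rows":{"type":"array"},"gripper":{"type":"number"},"newtons":{"type":"number"}},"required":["rows"]}

```bash
ls; mkdir -p pics; python3 - <<'E'
from plant import *
import cv2,numpy as np
print(get_state())
print(r, [a for a in dir(r) if a[0]!='_'], r.finger_overhang)
for n in ['side','top','wrist']:
    im=snapshot(n); cv2.imwrite(f'pics/{n}0.png',im[:,:,::-1])
    m=camera_model(n); print(n,{k:np.round(np.array(v),4).tolist() if not isinstance(v,str) else v for k,v in m.items()})
    if n!='wrist':
        for t in ['bolt_knob','lip','lid_hinge','frame']:
            print(t,mark_of(t,n)[:2])
print(get_state()['clock'])
E
```

```text
pics
{'clock': 0.0, 'q': array([-1.07018112,  0.68997533, -0.19450482,  1.56635235,  0.15734256,
        0.90248957, -0.2151186 ]), 'qd': array([ 0.00142536,  0.0008298 ,  0.0017636 ,  0.00057775,  0.00147086,
       -0.00268873, -0.00105781]), 'joint_torque': array([-3.70620965e-04, -5.27556860e+01, -1.26716405e+00, -1.53437752e+01,
       -5.27710444e-02,  6.32813302e-03,  1.67391531e-04]), 'tool_pos': array([0.28106603, 0.55757175, 0.25991296]), 'eef_rot': array([ 2.31252054e-01,  9.72893443e-01, -9.05726832e-04, -1.27084852e-04]), 'contact_force': array([-0.57783239,  0.19989671,  0.16276134]), 'moment': array([-0.01897675,  0.0014099 ,  0.01744172]), 'opening': 0.9982564536618184}
<Robot object at 0x7fb2e5c03a10> ['Unreachable', 'finger_overhang'] 0.022
side {'mtx': [[407.9005, 0.0, 273.0932], [0.0, 407.9005, 204.0311], [0.0, 0.0, 1.0]], 'extrinsics': [[0.9764, 0.1433, -0.1618, 0.2951], [-0.216, 0.6709, -0.7094, -0.9326], [0.0069, 0.7276, 0.6859, 0.9954], [0.0, 0.0, 0.0, 1.0]]}
bolt_knob [{'pixel': [225.0, 287.6], 'p': 0.56}]
lip [{'pixel': [195.2, 261.1], 'p': 0.85}]
lid_hinge [{'pixel': [193.2, 328.8], 'p': 0.81}]
frame []
top {'mtx': [[436.4185, 0.0, 282.1525], [0.0, 436.4185, 212.5756], [0.0, 0.0, 1.0]], 'extrinsics': [[0.0161, 0.9971, -0.074, 0.397], [-0.9999, 0.0163, 0.0027, -0.0571], [0.0039, 0.0739, 0.9973, 1.4905], [0.0, 0.0, 0.0, 1.0]]}
bolt_knob [{'pixel': [211.5, 327.4], 'p': 0.44}]
lip []
lid_hinge [{'pixel': [152.4, 275.2], 'p': 0.69}]
frame [{'pixel': [187.4, 268.0], 'p': 0.61}]
wrist {'mtx': [[298.8617, 0.0, 274.9393], [0.0, 298.8617, 208.1712], [0.0, 0.0, 1.0]], 'T_tool_cam': [[0.0005, 0.9561, 0.293, 0.0767], [1.0, -0.0007, 0.0003, 0.0006], [0.0005, 0.293, -0.9561, -0.1238], [0.0, 0.0, 0.0, 1.0]]}
0.55
```

View pics/side0.png

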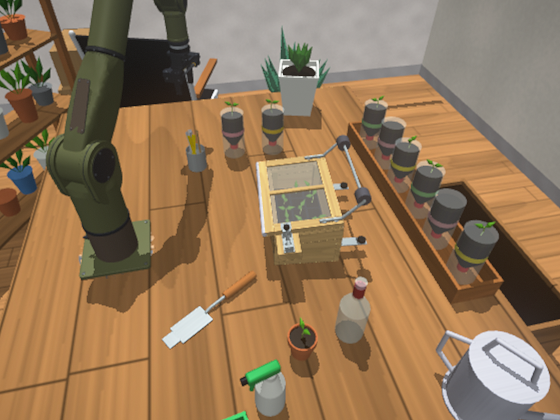

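View pics/top0.png

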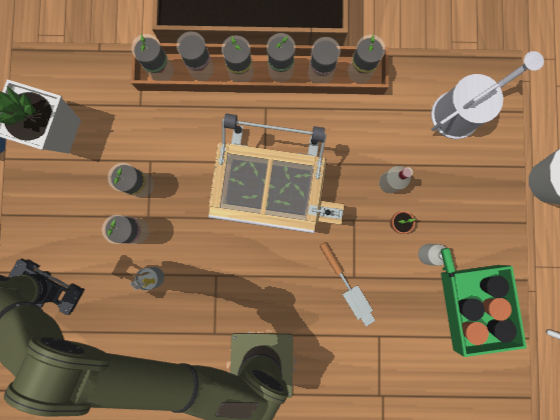

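View pics/wrist0.png

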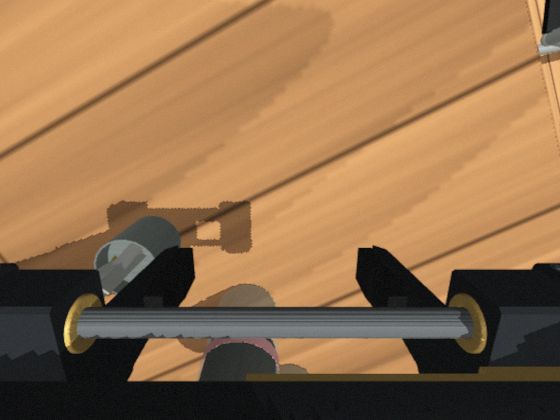

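The pictures show the frame near the middle, with the bolt on its right: the knob is near (225,287) in side and (211,327) in top. The trowel lies in front on the right and the label tin on the front left. Next I'll fit the frame pose.

```bash
cat > h.py <<'E'
from plant import *
import numpy as np, cv2
from scipy.optimize import least_squares
from scipy.spatial.transform import Rotation as R
def proj(n,P,st=None):
    m=camera_model(n)
    if n=='wrist':
        T=np.eye(4);T[:3,:3]=R.from_quat(st['eef_rot']).as_matrix();T[:3,3]=st['tool_pos'];E=T@np.array(m['T_tool_cam'])
    else: E=np.array(m['extrinsics'])
    P=np.atleast_2d(P);c=(P-E[:3,3])@E[:3,:3]
    k=np.array(m['mtx']);q=np.c_[c[:,0],-c[:,1],-c[:,2]]@k.T
    return q[:,:2]/q[:,2:]   # col,row
def onz(n,rc,z):
    m=camera_model(n);E=np.array(m['extrinsics']);k=np.array(m['mtx'])
    d=np.linalg.solve(k,[rc[1],rc[0],1]);d=E[:3,:3]@[d[0],-d[1],-d[2]]
    return E[:3,3]+d*(z-E[2,3])/d[2]
def fw(p,P):
    x,y,a=p;P=np.atleast_2d(P);c,s=np.cos(a),np.sin(a)
    return np.c_[x+c*P[:,0]-s*P[:,1],y+s*P[:,0]+c*P[:,1],P[:,2]]
E
python3 - <<'E'
from h import *
for n,l in {'side':[('knob',(225,287.6),.192),('lip',(195.2,261.1),.136),('hinge',(193.2,328.8),.142)],'top':[('knob',(211.5,327.4),.192),('hinge',(152.4,275.2),.142),('frame',(187.4,268),0)]}.items():
    for a,b,z in l: print(n,a,onz(n,b,z).round(4))
for t in ['pot','glass_bottle','clay_pot','trowel','sprayer','label_tin']:
    for n in ['top','side']:
        print(t,n,[(onz(n,d['pixel'],0)[:2].round(3).tolist(),d['p']) for d in mark_of({'pot':'pot_a'}.get(t,t),n)[:4]])
for n,(a,b,c,d) in {'top':(200,360,100,250),'side':(230,390,120,280)}.items():
    im=cv2.imread(f'pics/{n}0.png');cv2.imwrite(f'pics/{n}0z.png',cv2.resize(im[c:d,a:b],None,fx=4,fy=4,interpolation=cv2.INTER_CUBIC)[:600,:800])
E
```

```text
side knob [ 0.5053 -0.1912  0.192 ]
side lip [0.4697 0.0036 0.136 ]
side hinge [ 0.6783 -0.0381  0.142 ]
top knob [ 0.4987 -0.1957  0.192 ]
top hinge [ 0.6855 -0.036   0.142 ]
top frame [ 0.5935 -0.0111  0.    ]
pot top [([0.28, -0.27], 0.7), ([0.603, 0.43], 0.68), ([0.427, 0.434], 0.58)]
pot side [([0.598, 0.416], 0.94), ([0.441, 0.444], 0.68)]
glass_bottle top [([0.618, -0.426], 0.88)]
glass_bottle side [([0.616, -0.44], 0.91), ([0.283, -0.283], 0.44)]
clay_pot top [([0.484, -0.449], 0.68)]
clay_pot side [([0.484, -0.451], 0.68)]
trowel top [([0.471, 0.012], 0.31)]
trowel side [([0.282, -0.276], 0.63)]
sprayer top [([0.376, -0.568], 0.73)]
sprayer side [([0.385, -0.567], 0.77)]
label_tin top [([0.483, -0.441], 0.52)]
label_tin side [([0.287, 0.35], 0.92)]
```

```bash
ls pics
```

```text
side0.png
side0z.png
top0.png
top0z.png
wrist0.png
```

View pics/top0z.png

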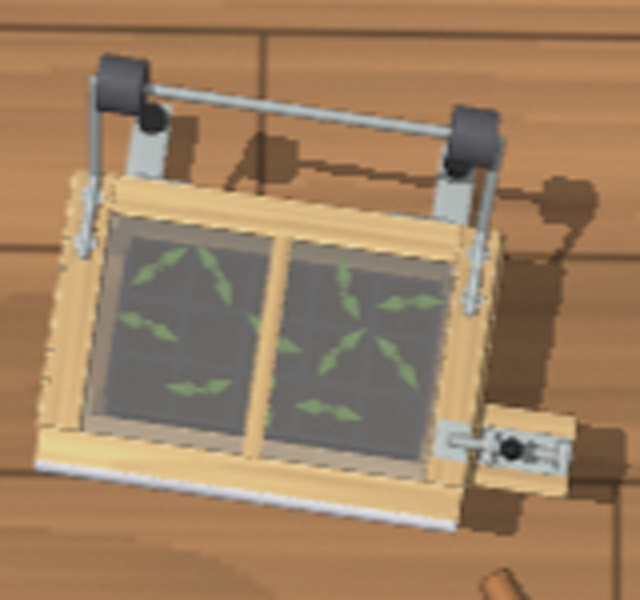

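View pics/side0z.png

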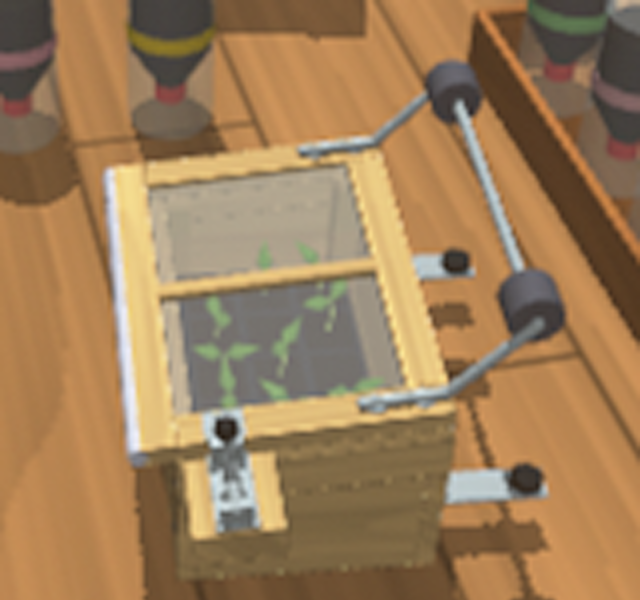

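```bash
python3 - <<'E'
from h import *
obs=[('top',(-.127,.165,.136),(209.3,216.3)),('top',(-.127,-.165,.136),(313.8,231.5)),('side',(-.127,.165,.136),(257.3,163.5)),('side',(-.127,-.165,.136),(264,234.5)),
('side',(.101,0,.142),(328.8,193.2)),('top',(.101,0,.142),(275.2,152.4)),('side',(-.127,0,.136),(261.1,195.2))]
K=[('top',(328,212)),('side',(286.5,227))]
def f(p):
    o=[proj(n,fw(p[:3],P))[0]-c for n,P,c in obs]
    o+=[proj(n,fw(p[:3],(-.07,-.192-p[3],.192)))[0]-c for n,c in K]
    return np.array(o).ravel()
s=least_squares(f,[.59,-.02,-.14,.0],loss='soft_l1');print(s.x,f(s.x).round(1).reshape(-1,2).tolist())
p=s.x
print('lip',fw(p,(-.127,0,.136)),'knob',fw(p,(-.07,-.192-p[3],.192)),'ends',fw(p,[(-.127,.165,.136),(-.127,-.165,.136)]))
E
```

```text
[ 5.90738445e-01 -1.58567247e-02 -1.32654630e-01  4.15282167e-04] [[0.3, -1.5], [0.9, -0.9], [-0.5, 0.3], [-0.7, 0.3], [2.9, -2.4], [-2.1, -1.7], [-1.3, 0.8], [-0.1, 0.4], [-1.7, 0.1]]Traceback (most recent call last):
  File "<stdin>", line 11, in <module>
  File "h.py", line 18, in fw
    x,y,a=p;P=np.atleast_2d(P);c,s=np.cos(a),np.sin(a)
    ^^^^^
ValueError: too many values to unpack (expected 3)
```

jog_arm([
  [[0,0,-0.107],0],
  [[0,0,-0.107],0],
  [[-0.69,-0.72,-0.107],-0.167],
  [[-0.69,-0.72,-0.107],-0.167],
  [[-0.69,-0.72,-0.107],-0.167],
  [[-0.69,-0.72,-0.107],-0.167],
  [[-0.69,-0.72,-0.107],-0.167],
  [[-0.69,-0.72,-0.107],-0.167],
  [[-0.69,-0.72,-0.107],-0.167],
  [[-0.69,-0.72,-0.107],-0.167],
  [[-0.69,-0.72,-0.107],-0.167],
  [[-0.69,-0.72,-0.107],-0.167],
  [[-0.69,-0.72,-0.107],-0.167],
  [[-0.69,-0.72,-0.107],-0.167],
  [[-0.69,-0.72,-0.107],-0.167],
  [[-0.69,-0.72,-0.107],-0.167],
  [[-0.69,-0.72,-0.107],-0.167],
  [[-0.69,-0.72,-0.107],-0.167],
  [[-0.69,-0.72,-0.107],-0.167],
  [[-0.69,-0.72,-0.107],-0.167],
], gripper=0)

```text
clock: 2.82
tool_pos: [0.5006, -0.1595, 0.3412]
eef_rot: [0.067, 0.998, -0.0, 0.0]
contact_force: [1.0, 1.2, -0.0]
opening: 0.004
```

```bash
cat > look.py <<'E'
from h import *
import sys
tag=sys.argv[1]
st=get_state();im=snapshot('wrist');cv2.imwrite(f'pics/w{tag}.png',im[:,:,::-1])
print(st['tool_pos'].round(4),st['eef_rot'].round(4),st['contact_force'].round(2))
for t in sys.argv[2:]: print(t,mark_of(t,'wrist')[:2])
E
python3 look.py 1 bolt_knob lip
python3 - <<'E'
from h import *
st=get_state();p=np.array([.5907,-.0159,-.1327])
print(proj('wrist',fw(p,[(-.07,-.192,.192),(-.127,-.165,.136),(-.127,0,.136)]),st).round(1))
Y=R.from_quat(st['eef_rot']).as_matrix();print(Y.round(3))
E
```

```text
[ 0.5006 -0.1595  0.3412] [ 6.680e-02  9.978e-01 -1.000e-04  3.000e-04] [ 1.04  1.19 -0.03]
bolt_knob [{'pixel': [203.5, 237.7], 'p': 0.9}]
lip []
[[235.7 201.7]
 [265.2 136. ]
 [419.7 135. ]]
[[-0.99   0.139  0.   ]
 [ 0.139  0.99  -0.001]
 [-0.    -0.001 -1.   ]]
```

View pics/w1.png

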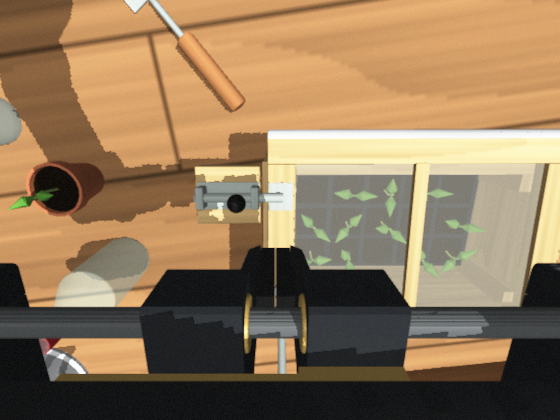

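The wrist picture shows the knob at (row 203, col 237), about 2 px from the prediction, and the fingers are on its lid side. I'll descend next to it.

jog_arm([
  [[0.001,0,0.05],0],
  [[0.001,0,0.1],0],
  [[0.001,0,0.14],0],
  [[0.001,0,0.17],0],
  [[0.001,0,0.187],0],
  [[0.001,0,0.187],0],
])

```text
clock: 3.47
tool_pos: [0.4979, -0.1544, 0.1983]
eef_rot: [0.065, 0.998, 0.001, -0.003]
contact_force: [-0.3, -0.5, 0.3]
opening: 0.006
```

```bash
python3 look.py 2 bolt_knob; python3 - <<'E'
from h import *
im=snapshot('side');cv2.imwrite('pics/s2.png',cv2.resize(im[120:280,210:410,::-1],None,fx=3.5,fy=3.5,interpolation=cv2.INTER_CUBIC))
E
```

```text
[ 0.4979 -0.1544  0.1983] [ 0.0649  0.9979  0.0011 -0.0029] [-0.26 -0.54  0.28]
bolt_knob []
```

View pics/w2.png

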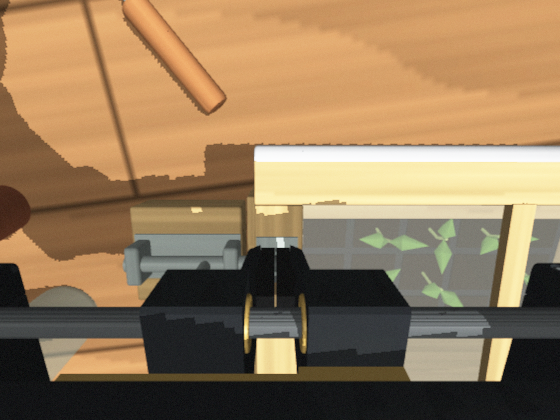

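View pics/s2.png

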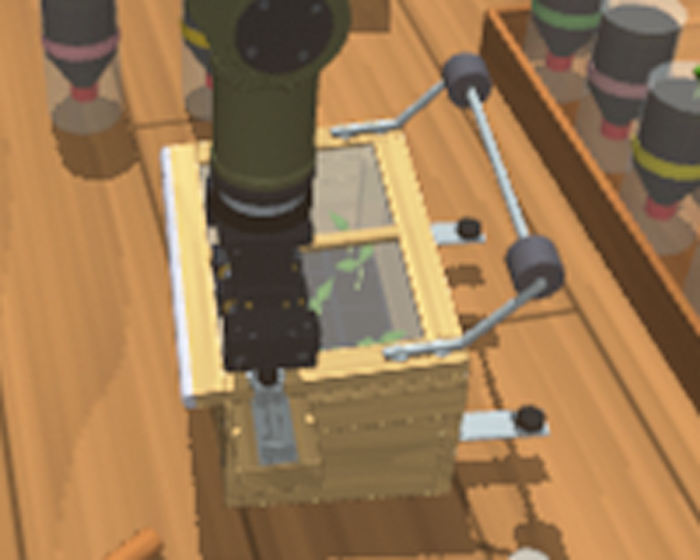

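jog_arm([
  [[-0.004,0,0],0],
  [[-0.004,-0.004,0],0],
  [[-0.004,-0.008,0],0],
  [[-0.004,-0.012,0],0],
  [[-0.004,-0.016,0],0],
  [[-0.004,-0.02,0],0],
  [[-0.004,-0.024,0],0],
  [[-0.004,-0.028,0],0],
])

```text
clock: 4.28
tool_pos: [0.4999, -0.1777, 0.2007]
eef_rot: [0.066, 0.998, 0.001, 0.0]
contact_force: [-0.2, 1.5, 1.1]
opening: 0.008
```

jog_arm([
  [[0,-0.004,0],0],
  [[0,-0.008,0],0],
  [[0,-0.012,0],0],
  [[0,-0.016,0],0],
  [[0,-0.02,0],0],
  [[0,-0.024,0],0],
  [[0,-0.027,0],0],
  [[0,-0.03,0],0],
  [[0,-0.03,0],0],
])

```text
clock: 5.03
tool_pos: [0.4968, -0.2011, 0.2007]
eef_rot: [0.067, 0.998, -0.0, 0.0]
contact_force: [-0.7, 0.8, 1.3]
opening: 0.003
```

```bash
python3 look.py 3 bolt_knob; python3 - <<'E'
from h import *
im=snapshot('side');cv2.imwrite('pics/s3.png',cv2.resize(im[120:280,210:410,::-1],None,fx=3.5,fy=3.5,interpolation=cv2.INTER_CUBIC))
E
```

```text
[ 0.4968 -0.2011  0.2007] [ 6.670e-02  9.978e-01 -2.000e-04  1.000e-04] [-0.68  0.76  1.3 ]
bolt_knob [{'pixel': [278.8, 229.2], 'p': 0.57}]
```

View pics/s3.png

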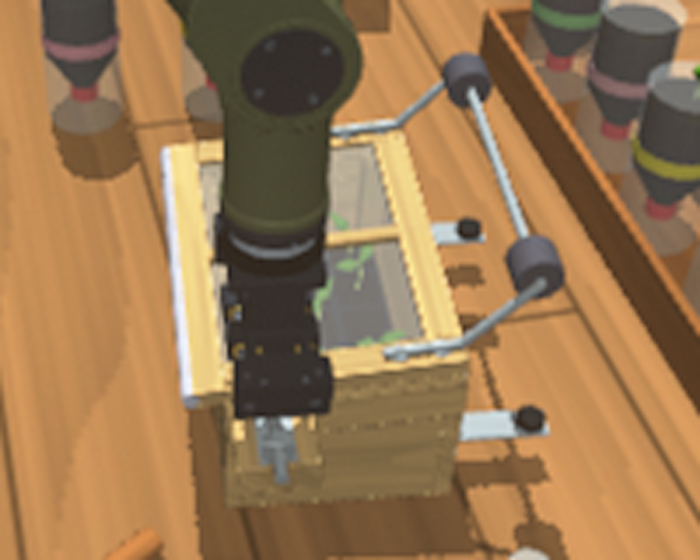

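The rod's tail now sticks out past the outer guide at about (280,480) in the crop, so the bolt is moving. I'll continue until it reaches the stop.

jog_arm([
  [[0,-0.003,0],0],
  [[0,-0.006,0],0],
  [[0,-0.009,0],0],
  [[0,-0.011,0],0],
  [[0,-0.011,0],0],
])

```text
clock: 5.6
tool_pos: [0.4961, -0.2059, 0.2006]
eef_rot: [0.065, 0.998, 0.002, -0.0]
contact_force: [1.0, 7.5, 1.4]
opening: 0.008
```

jog_arm([
  [[0,-0.001,0],0],
  [[0,-0.002,0],0],
  [[0,-0.002,0],0],
])

```text
clock: 5.85
tool_pos: [0.4961, -0.206, 0.2006]
eef_rot: [0.065, 0.998, 0.003, -0.0]
contact_force: [1.0, 9.2, 0.4]
opening: 0.005
```

jog_arm([
  [[0,0.02,0],0],
  [[0,0.02,-0.05],0],
  [[0,0.02,-0.1],0],
  [[-0.0,0.02,-0.15],0],
  [[0,0.02,-0.187],0],
  [[0,0.02,-0.187],0],
])

```text
clock: 6.35
tool_pos: [0.5003, -0.1967, 0.3468]
eef_rot: [0.067, 0.998, -0.002, 0.006]
contact_force: [0.7, -0.2, 0.4]
opening: 0.008
```

```bash
python3 look.py 4 bolt_knob lip; python3 - <<'E'
from h import *
st=get_state();p=np.array([.5907,-.0159,-.1327])
for b in (0,.02,.03,.034,.038):print(b,proj('wrist',fw(p,[(-.07,-.192-b,.192)]),st).round(1))
print(proj('wrist',fw(p,[(-.127,-.165,.136),(-.127,0,.136)]),st).round(1))
E
```

```text
[ 0.5003 -0.1967  0.3468] [ 0.067   0.9977 -0.0018  0.0056] [ 0.71 -0.24  0.36]
bolt_knob [{'pixel': [195.9, 241.8], 'p': 0.96}]
lip [{'pixel': [130.0, 453.3], 'p': 0.57}, {'pixel': [115.7, 23.5], 'p': 0.34}]
0 [[272.8 200.4]]
0.02 [[251.6 200.4]]
0.03 [[241.1 200.4]]
0.034 [[236.8 200.4]]
0.038 [[232.6 200.4]]
[[298.4 135. ]
 [452.9 135. ]]
```

View pics/w4.png

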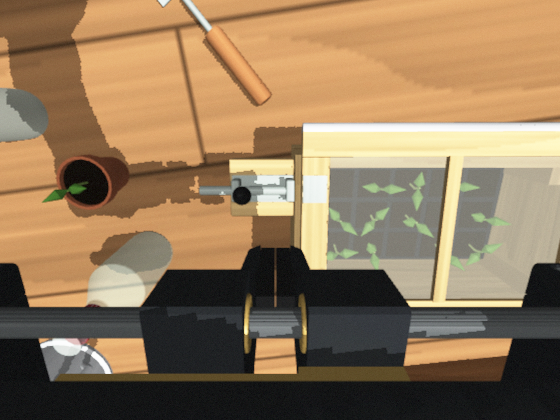

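The knob is now at (196,242), fully outward and with the rod clear of the lid; I felt the stop at about 9 N. Next I move in front of the middle of the lip and descend.

jog_arm([
  [[0.127,0.252,0],0],
  [[0.127,0.252,0],0],
  [[0.127,0.252,0],0],
  [[0.127,0.252,0],0],
  [[0.127,0.252,0],0],
  [[0.127,0.252,0],0],
  [[0.127,0.252,0.05],0],
  [[0.127,0.252,0.1],0],
  [[0.127,0.252,0.15],0],
  [[0.127,0.252,0.18],0],
  [[0.127,0.252,0.2],0],
  [[0.127,0.252,0.2],0],
])

```text
clock: 7.5
tool_pos: [0.4253, 0.0042, 0.1874]
eef_rot: [0.066, 0.998, -0.001, -0.005]
contact_force: [0.3, 0.8, 0.8]
opening: 0.006
```

```bash
python3 look.py 5 lip; python3 - <<'E'
from h import *
im=snapshot('side');cv2.imwrite('pics/s5.png',cv2.resize(im[100:280,190:410,::-1],None,fx=3.3,fy=3.3,interpolation=cv2.INTER_CUBIC))
print(get_state()['q'].round(2))
E
```

```text
[0.4253 0.0042 0.1874] [ 6.600e-02  9.978e-01 -8.000e-04 -4.500e-03] [0.34 0.81 0.84]
lip []
[-0.    0.58 -0.18  2.21  0.27  0.37  1.03]
```

View pics/s5.png

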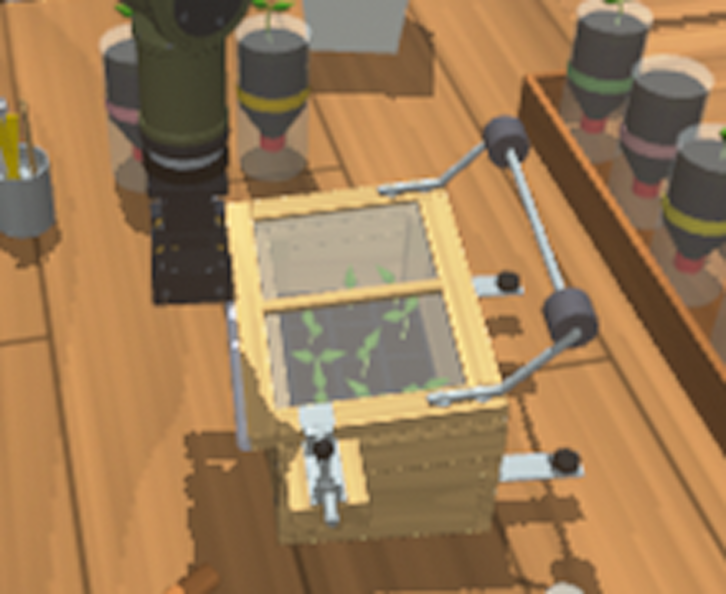

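View pics/w5.png

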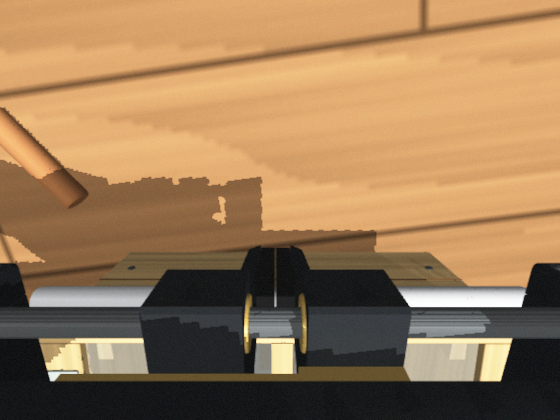

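The picture shows the gripper in front of the lip, with the bolt tail sticking out at the right. This interface has no tilt, so I'll first try lifting by friction: light contact on the front of the nosing, then moving up.

jog_arm([
  [[0,0,0.03],0],
  [[0,0,0.06],0],
  [[0,0,0.072],0],
  [[-0.01,0,0.072],0],
  [[-0.018,0,0.072],0],
  [[-0.018,0,0.072],0],
  [[-0.018,0,0.072],0],
])

```text
clock: 8.23
tool_pos: [0.443, 0.0029, 0.1381]
eef_rot: [0.067, 0.998, 0.0, 0.002]
contact_force: [0.1, 0.5, 0.0]
opening: 0.007
```

jog_arm([
  [[-0.003,0,0],0],
  [[-0.006,0,0],0],
  [[-0.009,0,0],0],
  [[-0.009,0,0],0],
])

```text
clock: 8.57
tool_pos: [0.448, 0.0021, 0.1371]
eef_rot: [0.066, 0.998, -0.0, -0.0]
contact_force: [-1.3, -0.2, -0.1]
opening: 0.001
```

jog_arm([
  [[-0.003,0,0],0],
  [[-0.005,0,-0.002],0],
  [[-0.005,0,-0.006],0],
  [[-0.005,0,-0.01],0],
  [[-0.005,0,-0.014],0],
])

```text
clock: 8.98
tool_pos: [0.448, 0.0019, 0.1467]
eef_rot: [0.066, 0.998, -0.001, -0.004]
contact_force: [-6.5, 2.3, -1.1]
opening: 0.008
```

```bash
python3 look.py 6 ; python3 - <<'E'
from h import *
im=snapshot('side');cv2.imwrite('pics/s6.png',cv2.resize(im[100:280,190:410,::-1],None,fx=3.3,fy=3.3,interpolation=cv2.INTER_CUBIC))
E
```

```text
[0.448  0.0019 0.1467] [ 6.570e-02  9.978e-01 -5.000e-04 -4.100e-03] [-6.55  2.34 -1.07]
```

View pics/s6.png

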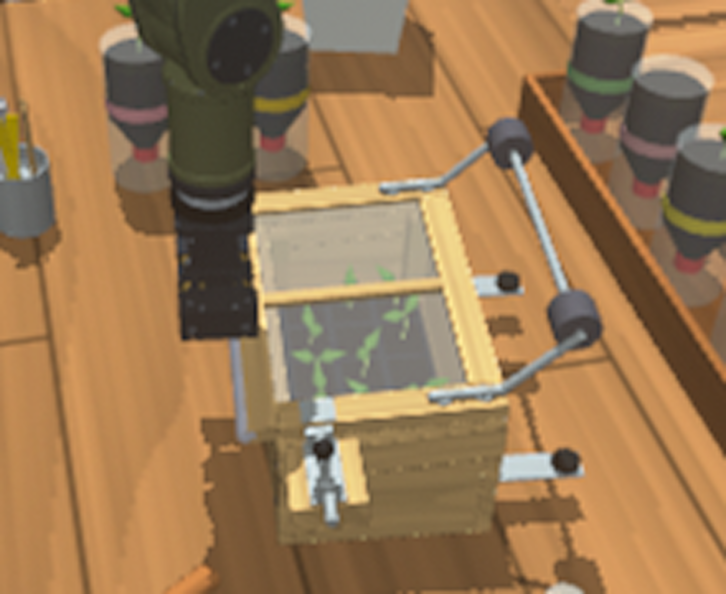

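View pics/w6.png

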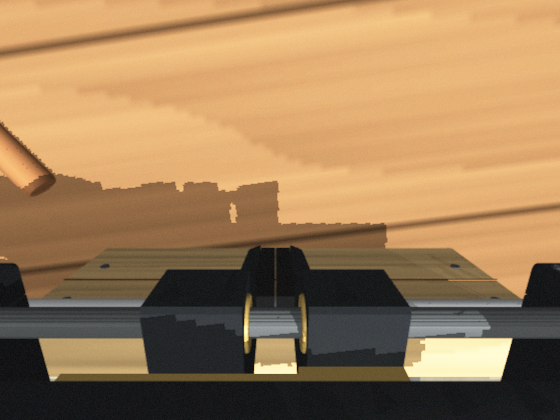

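```bash
python3 - <<'E'
import cv2,numpy as np
a=cv2.imread('pics/s5.png');b=cv2.imread('pics/s6.png')
c=np.hstack([x[300:480,200:360] for x in (a,b)]);cv2.imwrite('pics/c56.png',cv2.resize(c,None,fx=2.5,fy=2.5))
E
```

```text
(no output)
```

View pics/c56.png

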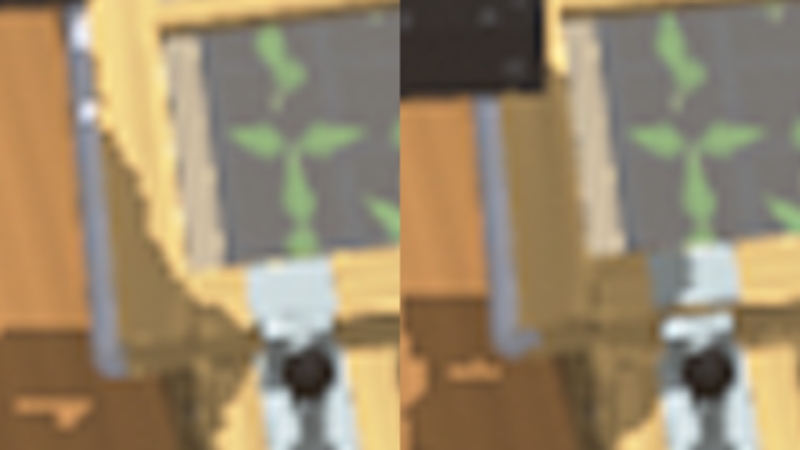

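Comparing the crops, the lip's right end has moved about 2.4 px up, roughly 9 mm, matching the TCP's rise. Friction is carrying the lid at about 6 N, so I'll follow the lip's arc upward.

jog_arm([
  [[-0.0012,0,-0.005],0],
  [[-0.0016,0,-0.0105],0],
  [[-0.0021,0,-0.016],0],
  [[-0.0027,0,-0.0215],0],
  [[-0.0033,0,-0.0265],0],
  [[-0.004,0,-0.032],0],
])

```text
clock: 9.58
tool_pos: [0.4496, 0.0017, 0.1705]
eef_rot: [0.065, 0.998, -0.001, -0.006]
contact_force: [-9.0, 3.6, -0.8]
opening: 0.007
```

```bash
python3 - <<'E'
from h import *
im=snapshot('side');cv2.imwrite('pics/s7.png',cv2.resize(im[100:280,190:410,::-1],None,fx=3.3,fy=3.3,interpolation=cv2.INTER_CUBIC))
E
```

```text
(no output)
```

View pics/s7.png

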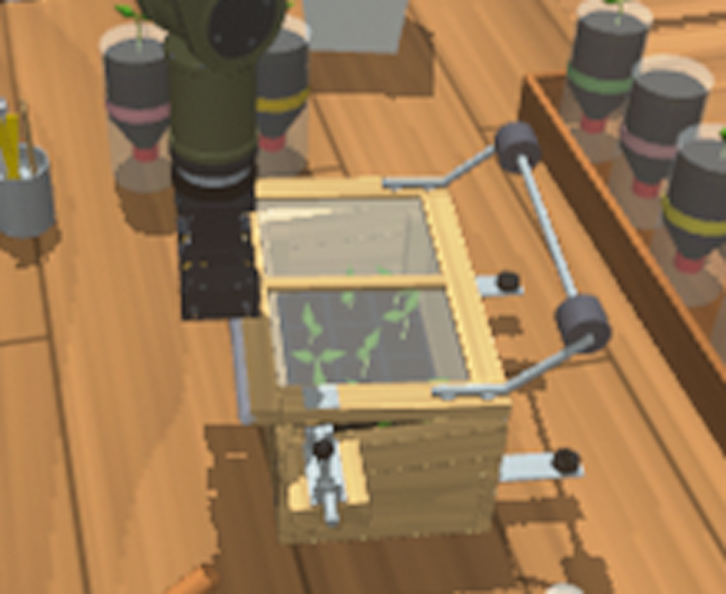

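jog_arm([
  [[0,0,-0.008],0],
  [[-0.0015,0,-0.016],0],
  [[-0.003,0,-0.024],0],
  [[-0.005,0,-0.032],0],
  [[-0.0073,0,-0.04],0],
  [[-0.0097,0,-0.048],0],
  [[-0.0124,0,-0.056],0],
])

```text
clock: 10.22
tool_pos: [0.4579, 0.0006, 0.2124]
eef_rot: [0.065, 0.998, -0.001, -0.007]
contact_force: [-10.4, 4.2, 1.5]
opening: 0.006
```

```bash
python3 - <<'E'
from h import *
im=snapshot('side');cv2.imwrite('pics/s8.png',cv2.resize(im[100:280,190:410,::-1],None,fx=3.3,fy=3.3,interpolation=cv2.INTER_CUBIC))
print(mark_of('lip','side'))
p=np.array([.5907,-.0159,-.1327])
for th in np.arange(0,.8,.1):
    a=th-.026; print(round(th,1),proj('side',fw(p,[(.101-.228*np.cos(a),-.165,.142+.228*np.sin(a)),(.101-.228*np.cos(a),0,.142+.228*np.sin(a))])).round(1).tolist(),round(.142+.228*np.sin(a),3))
E
```

```text
[{'pixel': [177.7, 262.0], 'p': 0.72}]
0.0 [[263.3, 234.8], [259.8, 196.0]] 0.136
0.1 [[263.4, 229.3], [259.8, 190.5]] 0.159
0.2 [[264.4, 223.7], [260.6, 184.9]] 0.181
0.3 [[266.2, 217.9], [262.2, 179.2]] 0.204
0.4 [[268.8, 212.1], [264.5, 173.6]] 0.225
0.5 [[272.3, 206.4], [267.7, 167.9]] 0.246
0.6 [[276.7, 200.7], [271.5, 162.4]] 0.266
0.7 [[281.9, 195.2], [276.1, 157.1]] 0.284
```

View pics/s8.png

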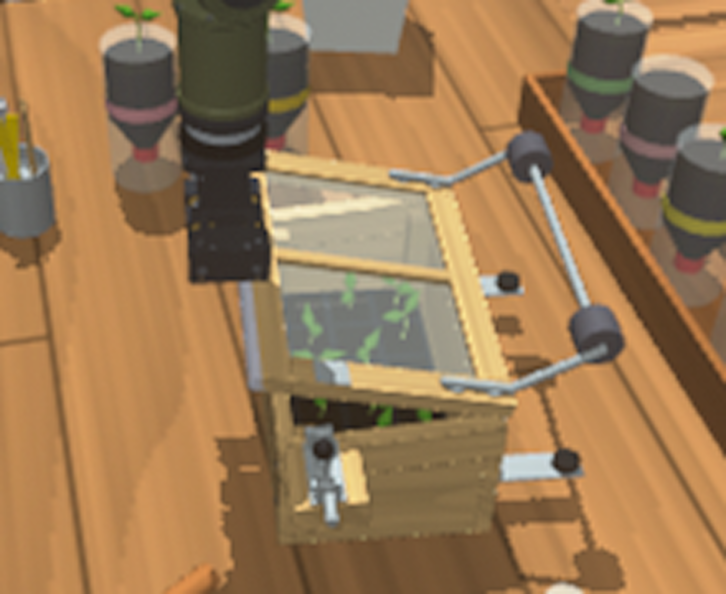

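jog_arm([
  [[-0.0013,0,-0.008],0],
  [[-0.0037,0,-0.016],0],
  [[-0.0067,0,-0.024],0],
  [[-0.01,0,-0.032],0],
  [[-0.014,0,-0.04],0],
  [[-0.018,0,-0.048],0],
  [[-0.0224,0,-0.056],0],
])

```text
clock: 10.9
tool_pos: [0.4744, -0.0016, 0.2545]
eef_rot: [0.066, 0.998, -0.001, -0.007]
contact_force: [-13.0, 2.6, 5.7]
opening: 0.004
```

```bash
python3 - <<'E'
from h import *
im=snapshot('side');cv2.imwrite('pics/s9.png',cv2.resize(im[100:280,190:410,::-1],None,fx=3.3,fy=3.3,interpolation=cv2.INTER_CUBIC))
print(mark_of('lip','side'))
E
```

```text
[{'pixel': [167.2, 266.4], 'p': 0.96}]
```

View pics/s9.png

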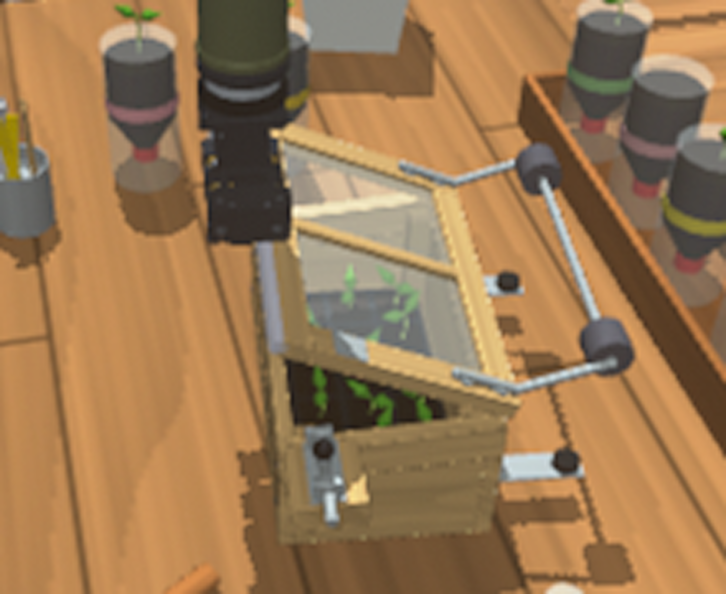

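jog_arm([
  [[-0.0025,0,-0.0095],0],
  [[-0.0055,0,-0.019],0],
  [[-0.01,0,-0.027],0],
  [[-0.0156,0,-0.035],0],
  [[-0.0216,0,-0.043],0],
  [[-0.028,0,-0.051],0],
])

```text
clock: 11.5
tool_pos: [0.4999, -0.0049, 0.2939]
eef_rot: [0.066, 0.998, -0.0, -0.002]
contact_force: [-3.6, 1.3, 1.5]
opening: 0.008
```

```bash
python3 - <<'E'
from h import *
im=snapshot('side');cv2.imwrite('pics/s10.png',cv2.resize(im[100:280,190:410,::-1],None,fx=3.3,fy=3.3,interpolation=cv2.INTER_CUBIC))
print(mark_of('lip','side'))
E
```

```text
[{'pixel': [157.1, 275.9], 'p': 0.56}, {'pixel': [236.5, 287.5], 'p': 0.41}]
```

View pics/s10.png

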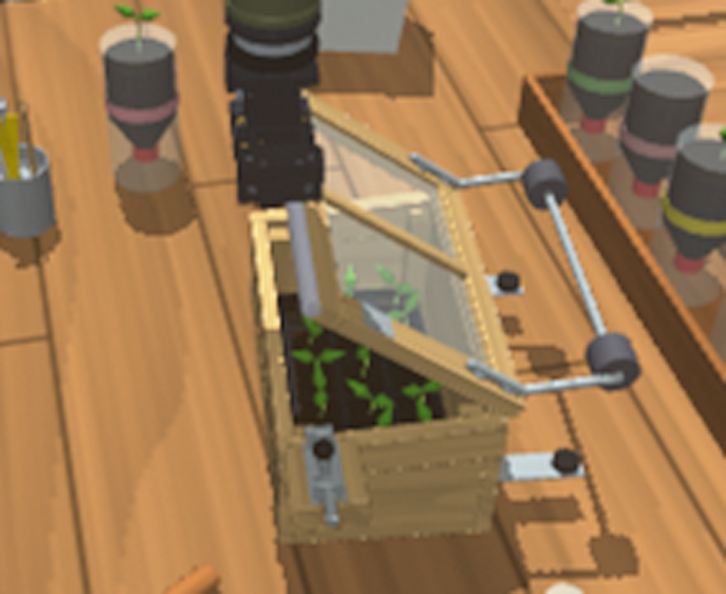

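jog_arm([
  [[-0.006,0,-0.007],0],
  [[-0.012,0,-0.0137],0],
  [[-0.0183,0,-0.0203],0],
  [[-0.0248,0,-0.0267],0],
  [[-0.0315,0,-0.0328],0],
  [[-0.0384,0,-0.0388],0],
])

```text
clock: 12.1
tool_pos: [0.531, -0.0089, 0.3234]
eef_rot: [0.066, 0.998, 0.0, 0.0]
contact_force: [-0.1, -0.1, 1.0]
opening: 0.004
```

```bash
python3 - <<'E'
from h import *
im=snapshot('side');cv2.imwrite('pics/s11.png',cv2.resize(im[100:280,190:410,::-1],None,fx=3.3,fy=3.3,interpolation=cv2.INTER_CUBIC))
E
```

```text
(no output)
```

View pics/s11.png

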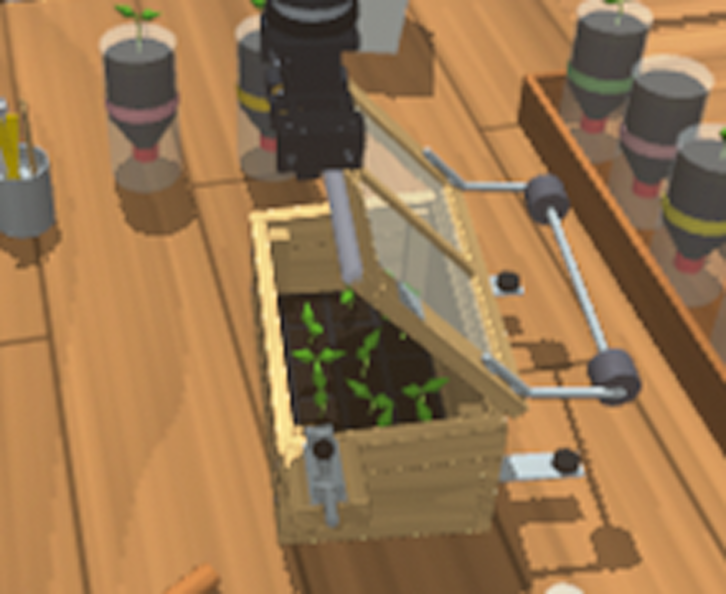

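The lid is past balance and contact force is about zero. I'll hold and let it swing on.

jog_arm([
  [[0,0,0],0],
  [[0,0,0],0],
  [[0,0,0],0],
])

```text
clock: 12.4
tool_pos: [0.5299, -0.0088, 0.3225]
eef_rot: [0.066, 0.998, 0.0, -0.0]
contact_force: [0.7, -0.5, 1.4]
opening: 0.004
```

```bash
python3 - <<'E'
from h import *
im=snapshot('side');cv2.imwrite('pics/s12.png',cv2.resize(im[100:280,190:410,::-1],None,fx=3.3,fy=3.3,interpolation=cv2.INTER_CUBIC))
E
```

```text
(no output)
```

View pics/s12.png

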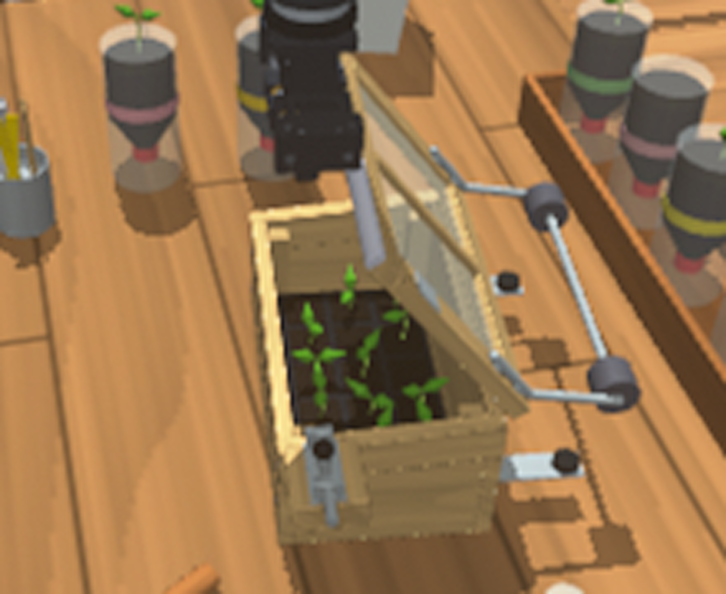

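The lid is swinging on by itself, clear of the fingers. I'll back away toward the robot and slightly up.

jog_arm([
  [[0.02,0,0],0],
  [[0.06,0,-0.02],0],
  [[0.1,0,-0.04],0],
  [[0.12,0,-0.06],0],
  [[0.12,0,-0.06],0],
  [[0.12,0,-0.06],0],
  [[0.12,0,-0.06],0],
  [[0.12,0,-0.06],0],
  [[0.12,0,-0.06],0],
  [[0.12,0,-0.06],0],
  [[0.12,0,-0.06],0],
  [[0.12,0,-0.06],0],
  [[0.12,0,-0.06],0],
  [[0.12,0,-0.06],0],
  [[0.12,0,-0.06],0],
  [[0.12,0,-0.06],0],
  [[0.12,0,-0.06],0],
  [[0.12,0,-0.06],0],
  [[0.12,0,-0.06],0],
  [[0.12,0,-0.06],0],
])

```text
clock: 14.12
tool_pos: [0.4409, 0.0031, 0.3678]
eef_rot: [0.066, 0.998, 0.0, 0.0]
contact_force: [0.5, 0.3, -0.2]
opening: 0.009
```

jog_arm([
  [[0,0,0],0],
  [[0,0,0],0],
  [[0,0,0],0],
  [[0,0,0],0],
  [[0,0,0],0],
  [[0,0,0],0],
  [[0,0,0],0],
  [[0,0,0],0],
  [[0,0,0],0],
  [[0,0,0],0],
  [[0,0,0],0],
  [[0,0,0],0],
])

```text
clock: 15.12
tool_pos: [0.441, 0.0031, 0.3678]
eef_rot: [0.066, 0.998, 0.0, 0.0]
contact_force: [0.2, -0.5, -0.3]
opening: 0.004
```

```bash
python3 - <<'E'
from h import *
for n in('side','top'):
    im=snapshot(n);cv2.imwrite(f'pics/{n}13.png',im[:,:,::-1])
    a=cv2.imread(f'pics/{n}0.png')
    print(n,mark_of('lip',n)[:2],mark_of('bolt_knob',n)[:1])
p=np.array([.5907,-.0159,-.1327])
for th in (1.5,1.7,1.8):
    a=th-.026; print(th,proj('side',fw(p,[(.101-.228*np.cos(a),0,.142+.228*np.sin(a)),(.101-.228*np.cos(a),-.165,.142+.228*np.sin(a))])).round(1).tolist())
print('knob .034 side/top',proj('side',fw(p,(-.07,-.226,.192))),proj('top',fw(p,(-.07,-.226,.192))))
E
```

```text
side [{'pixel': [129.4, 355.8], 'p': 0.97}] [{'pixel': [235.7, 287.8], 'p': 0.39}]
top [] [{'pixel': [214.5, 337.7], 'p': 0.55}]
1.5 [[332.5, 130.0], [345.1, 166.7]]
1.7 [[348.6, 129.4], [363.1, 165.9]]
1.8 [[356.4, 130.1], [371.7, 166.5]]
knob .034 side/top [[286.11932009 236.32199034]] [[339.094715   214.12799139]]
```

View pics/side13.png

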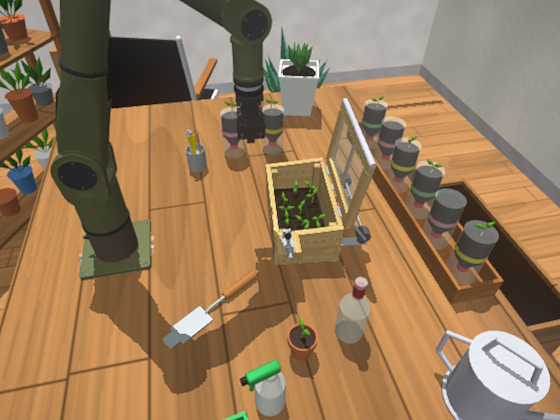

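View pics/top13.png

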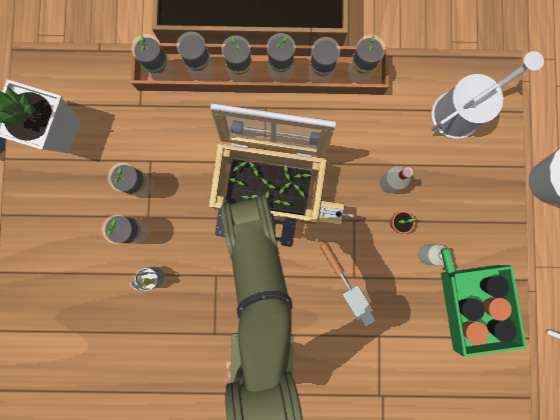

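```bash
python3 -c "
from plant import *
print(workorder.finish_job())"
```

```text
the job is handed in; nothing more can be done
None
```

The bolt is fully drawn and the lid is standing open by itself. I handed the job in at about 15 s on the robot's clock, and no verdict is reported.

- **Bolt:** I pushed the knob outward with the closed fingertips until it stopped. The force rose from 7.5 to 9.2 N over the last nudge with no further movement. Its position in the final side and top pictures is within about 1.5 px of fully drawn.
- **Lid:** The interface gave no way to tilt the tool, so I could not get the fingertips under the lip. Instead I pressed upright fingertips against the front of the lip and followed its arc upward, and friction carried the lid up. The force readings after each move reached at most about 14 N, well above the 1 to 2 N the lid itself needs. Past the balance point the force fell to about zero, the lid swung on alone, and I backed away.
- **Final checks:** The lip is at column 356, row 129 in the side picture, against a predicted 356, 130 for the 1.80 rad stop. The arm is clear and reads no contact force. By eye, the pots, bottles, sprayer, tin and trowel stand where they did in the first pictures; I did not re-measure them.
- **Disagreement:** From the knob's movement in the top picture alone I get about 31 mm of travel rather than 34. That is within network and calibration error, and the bolt started somewhere between 0 and 8 mm, so I relied on the stop I felt.

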